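# Unlock a boat's locker hatch with its T-key

## Task

Take the red T-key from the wooden block, line its bar up with the red marks on the hatch latch and put it in, then press it gently and turn it counter-clockwise until you feel its tongue find the hidden slot. Push it fully home so that its collar sits on the latch plate while the hatch is still shut, and only then turn it on counter-clockwise, towards the green marks, until the bolt lets go. Let go of the key, leaving it fully home in the latch, and let the hatch spring up; do not force the latch or disturb the other things on the bench.

Things in the scene. Friction and masses are not known exactly. Their poses are not given: they have to be found in the camera images.
- locker: White gelcoat boat locker box, fixed to the bench, 250 x 340 x 130 mm high (x, y, z) with a 13 mm thick hatch on top. Origin: centre of its underside. Its x axis points from the latch side to the hinge side, z up. The latch lies 75 mm from the middle towards -x, at y = 0. The latch is harmed by more than 30 N on it.
- latch (a point): Centre of the key hole at the top face of the steel latch plate (56 x 56 mm, 3 mm proud of the hatch), 146 mm above the bench while shut; axes as the hatch's (as the locker's while shut). The hole is round, 27 mm across, its mouth chamfered 3 mm, and 22 mm deep to a sprung socket. Red marks on the plate at +y and -y of the hole (closed), green marks at +x and -x (open).
- slot (a point): Centre of the top of the brass socket at the bottom of the key hole, 22 mm below latch; axes as the hatch's, NOT the slot's. Its slot, 7.2 mm wide and 16 mm deep, takes the key's tongue when within 3 degrees. The slot's angle is unknown: 10 to 62 degrees counter-clockwise from above of the red line. Under a key not in line the socket gives 2 mm, 3 to 6 N, then is solid; in line this push vanishes.
- bolt (a point): Axis of the latch spindle inside the locker, 43 mm below latch; its cam is the hidden bolt, hooked under the locker's front lip. With the tongue in the slot (3 degrees slack), turning takes about 0.13 N m. The bolt is clear when the slot is about 72 degrees counter-clockwise (from above) of the red line; a hard stop is at 90 degrees. It stays where it is turned.
- hatch (a joint): Opening angle of the hatch about its hinge on the locker's far (+x) edge: 0 shut, 0.30 rad fully up. Sprung hinges lift it by themselves, in about 2 s, once the bolt is clear and the key is let go; the latch with the key then rises some 60 mm and leans 17 degrees towards the hinge.
- key_grip (a point): Centre of the red bar of the T-key: 56 mm long (the key's x axis), 12 mm wide (y), 16 mm high (z), to be gripped across its width. The key is 77 mm tall, about 0.22 kg, and stands upright in a hole of the block with its collar on the block's top. Half a turn round gives the same key.
- key_collar (a point): Centre of the underside of the T-key's steel collar (39 mm across, 4 mm thick), 32 mm below the bar's centre. Above it a neck of 11 mm diameter, 20 mm long, to the bar. Fully home, this point lies on latch.
- key_tip (a point): Tip of the T-key's flat tongue, 37 mm below the collar's underside. The tongue is 26 mm wide along the bar, 6 mm thick, 15.5 mm high; above it the round shank, 26 mm in diameter, up to the collar.
- block: Hardwood block fixed to the bench, 70 x 200 x 46 mm high, origin at the centre of its underside, with two holes 50 mm either side of its middle along its y axis: one holds the red T-key, the other the black T-wrench (either way round).
- wrench_grip (a point): Centre of the black bar (56 x 12 x 16 mm) of a T-wrench standing in the block's other hole; leave it.
- sander: Blue random-orbit sander standing on its 125 mm pad, 150 mm high, with a cream dust canister at its side; origin under its centre; leave it.
- tape_centre (a point): Centre of a roll of blue masking tape lying flat, 100 mm across, 36 mm high; leave it.

How it is judged:
On the way:
1. the key is fully home, collar on the latch plate, with the hatch still shut (distance between key_collar and latch below 0.003 m and value of joint hatch below 0.02 rad), for 0.2 s.
At the end, for the whole second after the job is handed in: The hatch has sprung up past 0.22 rad and is at rest, and the key is left fully home in the latch (collar within 4 mm of its seat), let go (value of joint hatch above 0.22 rad and distance between key_collar and latch below 0.004 m and velocity of joint hatch below 0.03 rad/s); the robot touches nothing.
It fails at once if the latch or locker is forced: more than 30 N on it (contact force between locker and anything else above 30 N).
It fails at once if the black wrench, sander or tape is moved more than 20 mm (distance of any of wrench_grip, sander, tape_centre from where it was at the start of the episode above 0.02 m).
It also fails if it takes over 64 s, if anything falls off the work surface, if the arm or the gripper's body presses on something with over 40 N, if the wrist force passes 120 N, or if a joint passes its speed limit or range.

## Robot

A 6-joint arm with a two-finger parallel gripper is mounted at the origin on the work surface. World frame = base frame: x ahead of the robot, y to its left, z up, the work surface at z = 0. Lengths are in m, angles in rad, forces in N, time in s.
With the tool pointing down it reaches from about 0.35 to 0.725 m from the base axis. Payload 6 kg.
Tool frame: the origin (TCP) lies at the very end of the fingers, on their centre line; the grasp point (between the pads) lies bot.grasp_offset behind it (bot.grasp_offset is the distance from the TCP to the grasp point, in m); z points along the fingers, y is the line along which they close (so a half turn about z gives the same grasp; the last joint's range is limited). The gripper opens to 85 mm and grips with 20 to 120 N. Pads are 22 mm wide; open, the fingers measure 114 mm over their backs; the gripper's body (76 mm by 85 mm) begins 54 mm behind the grasp point. The pads swing forward as they close: fully open they stand 13 mm farther back than shut.
Start: joints at [-0.897, 0.04, 0.085, 0, -1.615, -0.334], TCP at [0.2, -0.566, 0.211] pointing down, gripper open.
Joint ranges: [-2.56, 2.56], [-1.29, 2.01], [-1.08, 1.49], [-3.29, 1.98], [-2.81, -0.18], [-2.99, 2.99]. Speed limits (rad/s): [2.57, 2.57, 3.01, 3.14, 3.14, 3.14].

## Interface

Orientations are given as a unit quaternion [x, y, z, w].
In Python, from rig import bot gives the robot as it stands. The module is installed in compiled form; this text tells all that it offers.
- The arm moves only by the shell command python3 -m jog 'ROWS'. ROWS is text: rows parted by semicolons, each of 5 numbers parted by spaces: the finger opening in m, from 0 to 0.0854, then the shift along the tool's x, y, z in m, then the turn about the tool's z in rad. A call has 1 to 20 rows; each row shifts and turns the commanded pose from where the row before left it, along the tool's axes as they then stand; what a row does not reach is not made up. A row lasts 1/8 s, in which the tool goes at most 62.5 mm and 10.7 degrees, less where a joint would pass 70% of its speed; a pose out of reach is approached as far as the arm can. A call is refused whole if a number of a shift passes 0.0625 or a number of a turn 0.188, either way. A call with a gripper value outside its range is refused whole. The fingers move at their own pace and stop on an object; the grip force is fixed at half the most. Time passes only in rows, so rows that do not move let the fingers close. It gives the time, the measured TCP pose, the force, the opening and the grip force at its end, in the units of the state.
- bot.state(): the state, without advancing time (a new reading comes with each control period).
- bot.snapshot(name): name is "side" or "top"; returns (picture, depth): 420x560x3 uint8, blue, green, red; 420x560 float32, m along the optical axis (not along the pixel's ray), 0 where there is no reading.
- bot.calibration(name): a dict with "fx", "fy", "cx", "cy" (pixels), "k1" (the pictures are not rectified: a ray, as slopes to the right and down, at radius r is drawn at 1 + k1 r^2 times it, then the intrinsics apply), "eye" and "attitude" of the camera in the world. Camera axes: x right, y down, z forward; pixel columns grow to the right and rows downward; lengths in m; the calibration is good to about 2 mm. A picture is of the moment at which its call begins. calibration takes no time and is no camera call.
- bot.hand_in(): hands the job in; it is judged then, once.
The state is a dict: "time": time; "joint_pos": joint angles; "qd": joint speeds; "joint_torque": joint torques, N m; "tcp_pos": TCP position; "tool_rot": TCP orientation; "contact_force": force on the tool from outside, world axes, zero at the start; "ft_torque": the same for the moment, N m; "grip_width": finger opening in m; "grip_force": force on a finger pad.
Only numpy, scipy, OpenCV 4.12 (cv2) and the standard library are available. Lean on these libraries where they do the work, as an engineer would, in place of code of your own. Each camera call takes 0.05 s, during which the arm holds its last target. There are 200 camera calls.

## Working session

There is one attempt and no reset: what is moved stays moved. The work goes in short steps, Python scripts to look and compute and a shell command to move; the robot and the scene stay as the last step left them, time stands still between calls to the robot, and variables do not carry over. Pictures are saved under pics/ and viewed, at most 10 in all, crops included, and the job is handed in when it is done.

```bash
mkdir -p pics; cat > h.py <<'E'
import numpy as np, cv2
from rig import bot
from scipy.spatial.transform import Rotation as R
def cal(n):
    c=bot.calibration(n); a=np.array(c["attitude"],float)
    c["R"]=a if a.shape==(3,3) else R.from_quat(a).as_matrix()
    return c
def ray(n,u,v):
    c=cal(n); x=(u-c["cx"])/c["fx"]; y=(v-c["cy"])/c["fy"]
    rd=np.hypot(x,y); r=rd
    for _ in range(20): r=rd/(1+c["k1"]*r*r)
    s=r/rd if rd>0 else 1
    return np.array(c["eye"]),c["R"]@np.array([x*s,y*s,1])
def atz(n,u,v,z):
    e,d=ray(n,u,v); return e+d*(z-e[2])/d[2]
def atd(n,u,v,dep):
    e,d=ray(n,u,v); return e+d*dep
E
python3 - <<'E'
from h import *
for n in("top","side"):
    p,d=bot.snapshot(n); cv2.imwrite(f"pics/{n}0.png",p); np.save(f"{n}0.npy",d); print(n,bot.calibration(n))
print(bot.state(),bot.grasp_offset)
E
```

```text
top {'fx': 513.4922823171869, 'fy': 513.4922823171869, 'cx': 274.0130185337763, 'cy': 209.53933366591713, 'k1': 0.016188367872286565, 'eye': array([0.46002682, 0.05531546, 1.24847177]), 'attitude': array([-0.70033677,  0.7125292 , -0.02220073,  0.03657425])}
side {'fx': 409.89757267909727, 'fy': 409.89757267909727, 'cx': 276.66787711934194, 'cy': 204.76189870446083, 'k1': -0.020013502216259207, 'eye': array([ 0.5412473 , -0.78967439,  0.62369168]), 'attitude': array([ 0.87271841, -0.00361231,  0.0087363 , -0.48813237])}
{'time': 0.1, 'joint_pos': array([-8.97321591e-01,  4.07306833e-02,  8.39146893e-02, -3.92207511e-04,
       -1.61550835e+00, -3.33705481e-01]), 'qd': array([-8.71003802e-05, -4.00782997e-04,  2.89461229e-03,  1.68237357e-03,
        8.86629771e-04,  7.18076860e-04]), 'joint_torque': array([-5.06922093e-03, -3.69345760e+01,  3.48281515e+01,  6.95167735e+00,
       -4.61570628e-03,  1.32184022e-05]), 'tcp_pos': array([ 0.19991569, -0.5653661 ,  0.21019605]), 'tool_rot': array([-1.69077078e-01,  9.85602516e-01,  7.63706051e-04, -1.97098171e-04]), 'contact_force': array([-0.30185189,  0.01022896,  0.16112214]), 'ft_torque': array([ 0.04989235,  0.03996562, -0.00622605]), 'grip_force': 0.0, 'grip_width': 0.08525703491927508} 0.0187
```

View pics/top0.png

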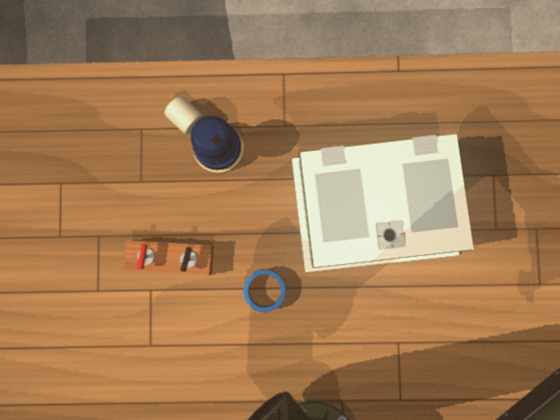

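View pics/side0.png

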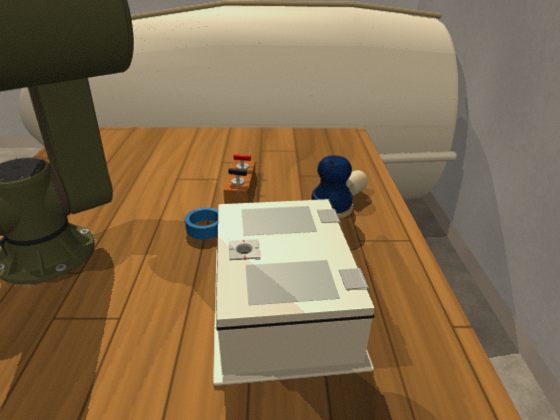

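The top view shows the red key at about (145,256), the wrench at (188,259) and the latch hole at (390,235). The tape is at (265,291) and the sander at (215,145). I'll enlarge the key and the latch next.

```bash
python3 - <<'E'
from h import *
p=cv2.imread("pics/top0.png")
a=p[231:281,120:170]; b=p[210:260,365:415]
cv2.imwrite("pics/crop0.png",np.hstack([cv2.resize(x,(400,400),interpolation=cv2.INTER_CUBIC) for x in(a,b)]))
h=cv2.cvtColor(p,cv2.COLOR_BGR2HSV)
def rect(m,o):
    pts=np.argwhere(m)[:,::-1]+o; return cv2.minAreaRect(pts.astype(np.float32)),len(pts)
hh=h[231:281,120:170]; m=((hh[...,0]<4)|(hh[...,0]>174))&(hh[...,1]>190)
print("red key",rect(m,(120,231)))
hh=h[210:260,365:415]; m=hh[...,2]<70; print("hole",rect(m,(365,210)), (np.argwhere(m).mean(0)[::-1]+(365,210)))
m=((hh[...,0]<12)|(hh[...,0]>170))&(hh[...,1]>70)&(hh[...,2]>90); print("redmarks",(np.argwhere(m)[:,::-1]+(365,210)).tolist())
m=(hh[...,0]>45)&(hh[...,0]<90)&(hh[...,1]>70)&(hh[...,2]>60); print("green",(np.argwhere(m)[:,::-1]+(365,210)).tolist())
E
```

```text
red key (((141.52685546875, 256.18121337890625), (3.533635139465332, 22.534164428710938), 10.007980346679688), 76)
hole (((0.0, 0.0), (0.0, 0.0), 0.0), 0) [nan nan]
redmarks [[400, 233], [401, 233], [402, 233], [403, 233], [401, 234], [402, 234], [378, 235], [379, 235], [380, 235], [381, 235], [378, 236], [379, 236], [380, 236], [381, 236]]
green [[389, 223], [392, 245], [392, 246]]<stdin>:10: RuntimeWarning: Mean of empty slice.
  ret = um.true_divide(
```

View pics/crop0.png

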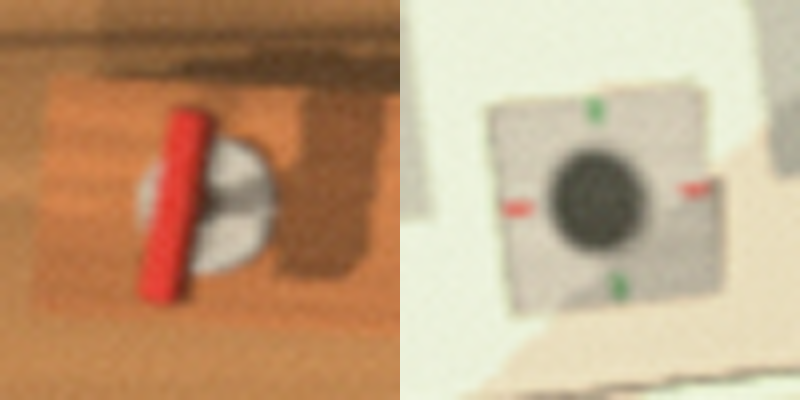

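The crops show the key bar's top face running from crop (192,110) to (162,300), with the collar centred at (208,205). The hole is at (597,200), with red marks at (518,209) and (695,189) and green marks at (596,110) and (619,288).

```bash
python3 - <<'E'
from h import *
f=lambda x,y,ox,oy:((x+.5)/8-.5+ox,(y+.5)/8-.5+oy)
K=lambda x,y,z:atz("top",*f(x,y,120,231),z)
L=lambda x,y,z=.146:atz("top",*f(x-400,y,365,210),z)
a=K(192,110,.086);b=K(162,300,.086); print("bar",(a+b)/2,np.linalg.norm(a-b),np.degrees(np.arctan2(*(a-b)[1::-1])))
print("collar",K(208,205,.05))
r1=L(518,209);r2=L(695,189);g1=L(596,110);g2=L(619,288)
print("marks",(r1+r2)/2,(g1+g2)/2,"hole",L(597,200))
print("locker +y dir deg",np.degrees(np.arctan2(*(r1-r2)[1::-1])),"+x",np.degrees(np.arctan2(*(g1-g2)[1::-1])))
d=np.load("top0.npy")
# plate depth height check
print("plate z",atd("top",379,243,d[243,379]),"bartop",atd("top",141.6,256,d[256,141]),d[256,141])
# hatch edges orientation from top image corners
c=[(301,152),(457,136),(472,249),(313,266)]
P=[atz("top",*q,.143) for q in c]; 
for i in range(4):
    v=P[(i+1)%4]-P[i]; print(P[i],np.linalg.norm(v),np.degrees(np.arctan2(v[1],v[0])))
T=R.from_quat(bot.state()["tool_rot"]).as_matrix(); print(T)
E
```

```text
bar [0.4566148  0.37958771 0.086     ] 0.054046825768670245 -8.736220249755373
collar [0.45630085 0.38056375 0.05      ]
marks [ 0.4942881  -0.17047929  0.146     ] [ 0.49432966 -0.17074963  0.146     ] hole [ 0.4940643  -0.16796259  0.146     ]
locker +y dir deg 95.50843872072572 +x 5.306888222691624
plate z [ 0.47643949 -0.14556427  0.14694316] bartop [0.45698505 0.38015968 0.08471   ] 1.1656121
[0.67703462 0.01620817 0.143     ] 0.3391343745284208 -85.28311727251848
[ 0.70492238 -0.32177763  0.143     ] 0.2451652883094153 -175.21288940064827
[ 0.46061231 -0.34223757  0.143     ] 0.3393508453128704 95.21284332867681
[ 0.42978032 -0.00429026  0.143     ] 0.24810255660064187 4.7392242955673245
[[-9.42825806e-01 -3.33285285e-01 -6.46771281e-04]
 [-3.33285887e-01  9.42824717e-01  1.43877165e-03]
 [ 1.30270532e-04  1.57207078e-03 -9.99998756e-01]]
```

```bash
python3 -m jog '0.0854 -0.0434 0.0394 0 0;0.0854 -0.0434 0.0394 0 0;0.0854 -0.0434 0.0394 0 0;0.0854 -0.0434 0.0394 0 0;0.0854 -0.0434 0.0394 0 0;0.0854 -0.0434 0.0394 0 0;0.0854 -0.0434 0.0394 0 0;0.0854 -0.0434 0.0394 0 0;0.0854 -0.0434 0.0394 0 0;0.0854 -0.0208 0.0563 0 0;0.0854 -0.0208 0.0563 0 0;0.0854 -0.0208 0.0563 0 0;0.0854 -0.0208 0.0563 0 0;0.0854 -0.0208 0.0563 0 0;0.0854 -0.0208 0.0563 0 0;0.0854 -0.0208 0.0563 0 0;0.0854 -0.0208 0.0563 0 0;0.0854 0 0 0 0.164;0.0854 0 0 0 0.164;0.0854 0 0 0 0.164'
cat >> h.py <<'E'
def to(x,y,z,yaw):
    "shift in tool axes (before turning), turn; yaw of tool y in deg"
    s=bot.state(); M=R.from_quat(s["tool_rot"]).as_matrix()
    print("t",round(s["time"],2),"tcp",s["tcp_pos"].round(4),"yaw",round(np.degrees(np.arctan2(M[1,1],M[0,1])),2),"tilt",M[:2,2].round(4),"F",s["contact_force"].round(1),"M",s["ft_torque"].round(2),"w",round(s["grip_width"],4),"q6",s["joint_pos"][5].round(2))
    dy=(np.degrees(np.arctan2(M[1,1],M[0,1]))-yaw+180)%360-180
    print("shift",(M.T@(np.array([x,y,z])-s["tcp_pos"])).round(4),"turn",np.radians(dy).round(3))
E
python3 -c "
from h import *
to(.4568,.380,.059,81.3)"
```

```text
time: 2.6
tcp_pos: [0.4566, 0.3791, 0.2103]
tool_rot: [0.079, 0.997, -0.001, -0.0]
contact_force: [0.9, -0.4, 0.2]
grip_width: 0.0852
grip_force: 0.0
t 2.6 tcp [0.4566 0.3791 0.2103] yaw 80.99 tilt [-0.0009 -0.001 ] F [ 0.9 -0.4  0.2] M [ 0.03 -0.01 -0.  ] w 0.0852 q6 -2.76
shift [-0.0002  0.0011  0.1513] turn -0.005
```

```bash
python3 -m jog '0.0854 0 0.0011 0.05 -0.005;0.0854 0 0 0.05 0;0.0854 0 0 0.03 0;0.0854 0 0 0.0213 0;0.0854 0 0 0 0;0.0 0 0 0 0;0.0 0 0 0 0;0.0 0 0 0 0;0.0 0 0 0 0;0.0 0 0 0 0;0.0 0 0 0 0'
python3 -c "
from h import *
to(.4568,.380,.059,81.3)
p,d=bot.snapshot('side');cv2.imwrite('pics/s1.png',cv2.resize(p[120:220,180:313],(798,600),interpolation=cv2.INTER_CUBIC))"
```

```text
time: 3.98
tcp_pos: [0.4572, 0.3803, 0.0605]
tool_rot: [0.073, 0.997, 0.0, 0.0]
contact_force: [-1.0, 0.4, 3.2]
grip_width: 0.0094
grip_force: 59.9
t 3.98 tcp [0.4572 0.3803 0.0605] yaw 81.57 tilt [0.0007 0.0007] F [-1.   0.4  3.2] M [0.   0.25 0.03] w 0.0094 q6 -2.75
shift [ 0.0004 -0.0003  0.0015] turn 0.005
```

View pics/s1.png

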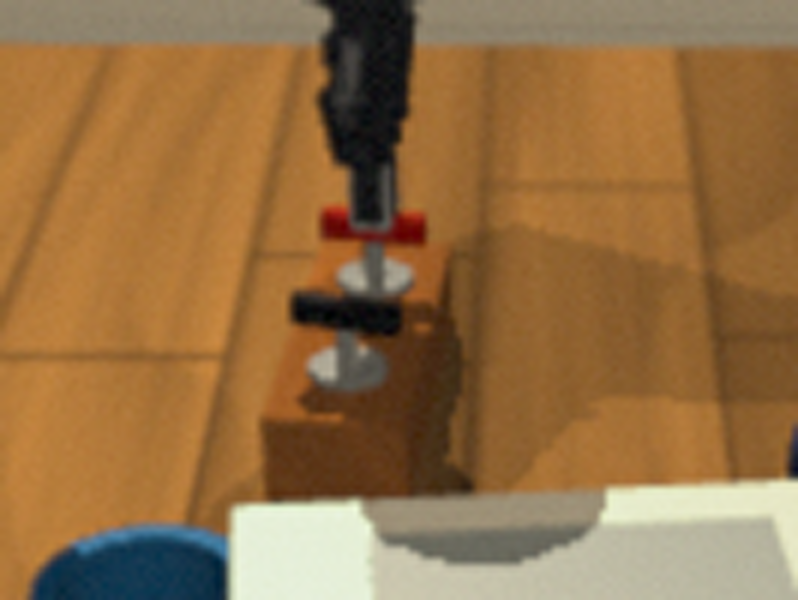

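The fingers grip the red bar between the pads: pad centre at crop x≈371, neck at ≈374. The collar still sits on the block, so I'll lift.

```bash
python3 -m jog '0 0 0 -0.02 0;0 0 0 -0.03 0;0 0 0 -0.04 0;0 0 0 -0.05 0;0 0 0 -0.04 0;0 0 0 -0.02 0;0 0 0 0 0;0 0 0 0 0'
python3 -c "
from h import *
to(.4942,-.1703,.26,185.1)"
```

```text
time: 5.03
tcp_pos: [0.4565, 0.3798, 0.2583]
tool_rot: [0.073, 0.997, -0.001, -0.001]
contact_force: [-0.8, -0.2, -2.1]
grip_width: 0.0094
grip_force: 59.3
t 5.03 tcp [0.4565 0.3798 0.2583] yaw 81.57 tilt [-0.002  -0.0014] F [-0.8 -0.2 -2.1] M [-0.03 -0.04  0.01] w 0.0094 q6 -2.75
shift [-0.1179 -0.5387 -0.001 ] turn -1.807
```

```bash
python3 -m jog '0 -0.0118 -0.0539 0 0;0 -0.0118 -0.0539 0 0;0 -0.0118 -0.0539 0 0;0 -0.0118 -0.0539 0 0;0 -0.0118 -0.0539 0 0;0 -0.0118 -0.0539 0 0;0 -0.0118 -0.0539 0 0;0 -0.0118 -0.0539 0 0;0 -0.0118 -0.0539 0 0;0 -0.0118 -0.0539 0 0;0 0 0 0 -0.18;0 0 0 0 -0.18;0 0 0 0 -0.18;0 0 0 0 -0.18;0 0 0 0 -0.18;0 0 0 0 -0.18;0 0 0 0 -0.18;0 0 0 0 -0.18;0 0 0 0 -0.18;0 0 0 0 -0.18'
python3 -c "
from h import *
p,d=bot.snapshot('side');cv2.imwrite('pics/s2.png',cv2.resize(p[130:280,150:350],(800,600),interpolation=cv2.INTER_CUBIC))
to(.4942,-.1703,.26,185.1)"
```

```text
time: 7.52
tcp_pos: [0.4941, -0.1703, 0.258]
tool_rot: [0.738, -0.675, -0.001, 0.001]
contact_force: [-0.2, -1.1, -1.8]
grip_width: 0.0095
grip_force: 59.4
t 7.58 tcp [ 0.4941 -0.1703  0.2581] yaw -174.55 tilt [-0.003   0.0005] F [ 0.1 -0.7 -3.5] M [ 0.04 -0.04  0.02] w 0.0095 q6 0.04
shift [ 0.     -0.0001 -0.0019] turn 0.006
```

View pics/s2.png

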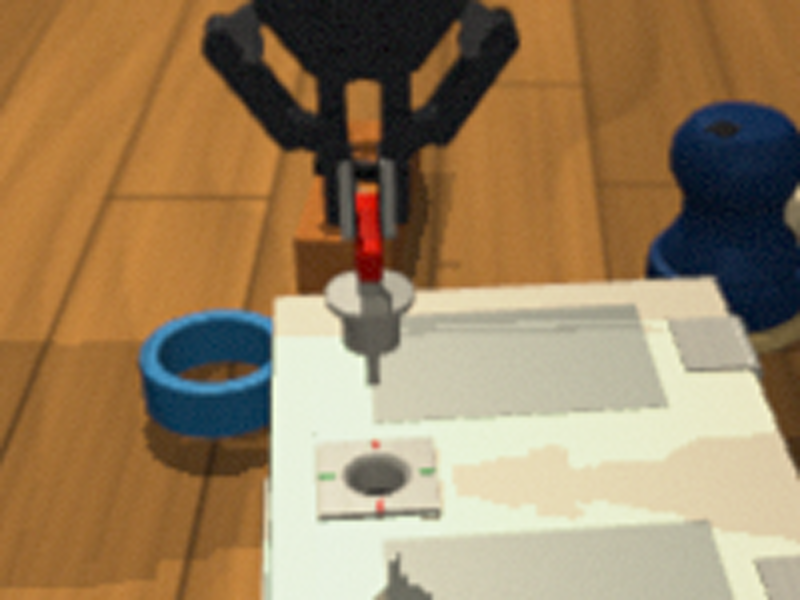

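The side view shows the tongue tip at crop (374,382) and the collar centre at about (370,296). The plate hole is at (376,474), with red marks at (375,444) and (380,507).

```bash
python3 - <<'E'
from h import *
S=lambda x,y:((x+.5)/4-.5+150,(y+.5)/4-.5+130)
print("hole",atz("side",*S(376,474),.146)," marks mid",(atz("side",*S(375,444),.146)+atz("side",*S(380,507),.146))/2, "green",(atz("side",*S(326,477),.146)+atz("side",*S(427,471),.146))/2)
print("tip",atz("side",*S(374,382),.2065),"collar low",atz("side",*S(370,296),.2065+.041))
p,d=bot.snapshot("side"); u,v=S(378,365)
# red bar face: end nearest the camera
h=cv2.cvtColor(p,cv2.COLOR_BGR2HSV); m=((h[...,0]<4)|(h[...,0]>174))&(h[...,1]>200)&(h[...,2]>100)
m[:170]=0; m[202:]=0; m[:,:230]=0;m[:,260:]=0
pts=np.argwhere(m); print(len(pts),pts.min(0),pts.max(0))
P=np.array([atd("side",c,r,d[r,c]) for r,c in pts if d[r,c]>0]); print(np.percentile(P,[5,50,95],axis=0).round(4))
E
```

```text
hole [ 0.49334266 -0.16945246  0.146     ]  marks mid [ 0.49404871 -0.16996646  0.146     ] green [ 0.49365076 -0.16944769  0.146     ]
tip [ 0.49489877 -0.18063719  0.2065    ] collar low [ 0.49403653 -0.17366721  0.2475    ]
112 [179 239] [199 245]
[[ 0.4903 -0.1996  0.2737]
 [ 0.4954 -0.1857  0.284 ]
 [ 0.4995 -0.1541  0.2856]]
```

```bash
python3 -m jog '0 -0.001 0.0007 0.015 0.006;0 0 0 0.02 0;0 0 0 0.015 0;0 0 0 0.005 0;0 0 0 0.002 0;0 0 0 0.002 0;0 0 0 0 0;0 0 0 0 0'
python3 -c "
from h import *
p,d=bot.snapshot('side');cv2.imwrite('pics/s3.png',cv2.resize(p[180:280,180:313],(798,600),interpolation=cv2.INTER_CUBIC))
to(.4934,-.1693,.203,185.1)"
```

```text
time: 8.62
tcp_pos: [0.494, -0.1695, 0.2011]
tool_rot: [0.733, -0.68, 0.0, -0.0]
contact_force: [0.2, 0.8, -1.2]
grip_width: 0.0094
grip_force: 59.4
t 8.68 tcp [ 0.494  -0.1695  0.2011] yaw -175.65 tilt [0.0004 0.0001] F [-0.1  0.2 -3.1] M [-0.03 -0.03  0.01] w 0.0094 q6 0.02
shift [-0.0003  0.0006 -0.0019] turn -0.013
```

View pics/s3.png

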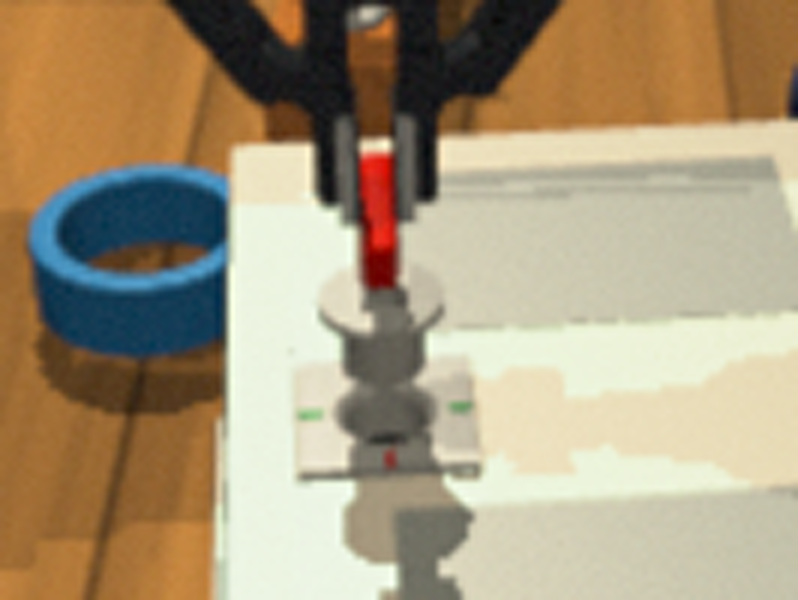

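The key hangs centred over the hole (shank x≈384, hole x≈386) with its tip just above the mouth. I'll go in slowly.

```bash
python3 -m jog '0 0 0 0.002 -0.006;0 0 0 0.002 0;0 0 0 0.002 0;0 0 0 0 0;0 0 0 0 0'; python3 -m jog '0 0 0 0.002 0;0 0 0 0.002 0;0 0 0 0.002 0;0 0 0 0 0'
```

```text
time: 9.3
tcp_pos: [0.4939, -0.1695, 0.1948]
tool_rot: [0.735, -0.678, -0.0, 0.0]
contact_force: [-0.4, -0.3, -2.0]
grip_width: 0.0095
grip_force: 59.4
time: 9.8
tcp_pos: [0.4938, -0.1695, 0.1885]
tool_rot: [0.735, -0.678, -0.0, 0.0]
contact_force: [0.7, -1.4, -2.3]
grip_width: 0.0098
grip_force: 59.4
```

```bash
python3 -m jog '0 0 0 0.002 0;0 0 0 0.002 0;0 0 0 0.002 0;0 0 0 0.002 0;0 0 0 0 0;0 0 0 0 0'; python3 -m jog '0 0 0 0.001 0;0 0 0 0.001 0;0 0 0 0.001 0;0 0 0 0.001 0;0 0 0 0 0;0 0 0 0 0'; python3 -c "
from h import *
to(.4934,-.1693,.1755,185.1)"
```

```text
time: 10.55
tcp_pos: [0.4939, -0.1695, 0.1808]
tool_rot: [0.736, -0.678, -0.0, 0.0]
contact_force: [0.5, 0.2, -2.6]
grip_width: 0.0097
grip_force: 59.4
time: 11.3
tcp_pos: [0.4939, -0.1695, 0.1767]
tool_rot: [0.735, -0.678, -0.0, 0.0]
contact_force: [-0.5, -0.6, -2.6]
grip_width: 0.0095
grip_force: 59.4
t 11.3 tcp [ 0.4939 -0.1695  0.1767] yaw -175.3 tilt [-0.0002  0.0001] F [-0.5 -0.6 -2.6] M [-0.12  0.   -0.05] w 0.0095 q6 0.03
shift [-0.0002  0.0004  0.0012] turn -0.007
```

```bash
python3 -m jog '0 0 0 0.001 0;0 0 0 0 0;0 0 0 0 0';python3 -m jog '0 0 0 0.0007 0;0 0 0 0 0;0 0 0 0 0';  python3 -m jog '0 0 0 0.0007 0;0 0 0 0 0;0 0 0 0 0'
```

```text
time: 11.68
tcp_pos: [0.4939, -0.1695, 0.1759]
tool_rot: [0.735, -0.678, 0.0, -0.0]
contact_force: [-0.1, -0.9, -0.8]
grip_width: 0.0098
grip_force: 59.5
time: 12.05
tcp_pos: [0.494, -0.1696, 0.1754]
tool_rot: [0.736, -0.678, 0.0, -0.0]
contact_force: [-0.3, -0.3, 0.4]
grip_width: 0.0094
grip_force: 59.8
time: 12.42
tcp_pos: [0.494, -0.1696, 0.1746]
tool_rot: [0.735, -0.678, 0.0, -0.0]
contact_force: [0.0, -0.7, 1.4]
grip_width: 0.0094
grip_force: 59.9
```

Contact: the push is about 3.7 N above baseline. Now I'll turn counter-clockwise (negative turn) under light press, reading the force as I go.

```bash
g(){ grep -E 'force: \[|tcp'; }; python3 -m jog '0 0 0 0.0003 -0.05;0 0 0 0 -0.05;0 0 0 0 -0.03;0 0 0 0 0'|g; python3 -m jog '0 0 0 0 -0.026;0 0 0 0 -0.026;0 0 0 0 0'|g;  python3 -m jog '0 0 0 0 -0.026;0 0 0 0 -0.026;0 0 0 0 0'|g;  python3 -m jog '0 0 0 0 -0.026;0 0 0 0 -0.026;0 0 0 0 0'|g; python3 -c "
from h import *
to(.4934,-.1693,.1755,185.1)"
```

```text
tcp_pos: [0.494, -0.1696, 0.1743]
contact_force: [-0.7, -0.4, 3.0]
tcp_pos: [0.494, -0.1696, 0.1742]
contact_force: [0.4, -1.0, 2.0]
tcp_pos: [0.4939, -0.1695, 0.1741]
contact_force: [1.0, -1.0, 2.8]
tcp_pos: [0.4939, -0.1695, 0.1741]
contact_force: [1.2, -0.2, 2.5]
t 14.05 tcp [ 0.4939 -0.1695  0.1741] yaw -158.89 tilt [-0.0001  0.0001] F [ 1.2 -0.2  2.5] M [-0.42 -0.31 -0.02] w 0.0096 q6 0.31
shift [-0.0004  0.0004 -0.0014] turn 0.279
```

```bash
g(){ grep -E 'force: \[|tcp'; }; python3 -m jog '0 0 0 0 -0.026;0 0 0 0 -0.026;0 0 0 0 0'|g;  python3 -m jog '0 0 0 0 -0.026;0 0 0 0 -0.026;0 0 0 0 0'|g;  python3 -m jog '0 0 0 0 -0.026;0 0 0 0 -0.026;0 0 0 0 0'|g; python3 -m jog '0 0 0 0 -0.026;0 0 0 0 -0.026;0 0 0 0 0'|g; python3 -c "
from h import *
to(.4934,-.1693,.1755,185.1)"
```

```text
tcp_pos: [0.4939, -0.1695, 0.1741]
contact_force: [1.3, -0.4, 2.9]
tcp_pos: [0.4939, -0.1695, 0.1741]
contact_force: [1.6, -0.6, 3.0]
tcp_pos: [0.4938, -0.1695, 0.174]
contact_force: [-0.2, -0.5, 3.4]
tcp_pos: [0.4939, -0.1695, 0.174]
contact_force: [0.8, -0.2, 3.2]
t 15.55 tcp [ 0.4939 -0.1695  0.174 ] yaw -146.97 tilt [-0.0002  0.0001] F [ 0.8 -0.2  3.2] M [-0.29 -0.16  0.06] w 0.0098 q6 0.52
shift [-0.0004  0.0003 -0.0015] turn 0.487
```

```bash
g(){ grep -E 'force: \[|tcp'; }; python3 -m jog '0 0 0 0 -0.026;0 0 0 0 -0.026;0 0 0 0 0'|g;  python3 -m jog '0 0 0 0 -0.026;0 0 0 0 -0.026;0 0 0 0 0'|g;  python3 -m jog '0 0 0 0 -0.026;0 0 0 0 -0.026;0 0 0 0 0'|g; python3 -m jog '0 0 0 0 -0.026;0 0 0 0 -0.026;0 0 0 0 0'|g; python3 -c "
from h import *
to(.4934,-.1693,.1755,185.1)"
```

```text
tcp_pos: [0.4938, -0.1695, 0.174]
contact_force: [1.5, -1.5, 3.3]
tcp_pos: [0.4939, -0.1695, 0.1741]
contact_force: [0.2, -1.2, 2.9]
tcp_pos: [0.4939, -0.1695, 0.1741]
contact_force: [0.1, -1.2, 2.1]
tcp_pos: [0.4939, -0.1695, 0.1741]
contact_force: [-0.9, -1.4, 2.6]
t 17.05 tcp [ 0.4939 -0.1695  0.1741] yaw -135.05 tilt [-0.0001  0.0001] F [-0.9 -1.4  2.6] M [-0.39 -0.2   0.01] w 0.0095 q6 0.73
shift [-0.0005  0.0002 -0.0014] turn 0.695
```

```bash
g(){ grep -E 'force: \[|tcp'; }; python3 -m jog '0 0 0 0 -0.026;0 0 0 0 -0.026;0 0 0 0 0'|g;  python3 -m jog '0 0 0 0 -0.026;0 0 0 0 -0.026;0 0 0 0 0'|g;  python3 -m jog '0 0 0 0 -0.026;0 0 0 0 -0.026;0 0 0 0 0'|g; python3 -m jog '0 0 0 0 -0.026;0 0 0 0 -0.026;0 0 0 0 0'|g; python3 -c "
from h import *
to(.4934,-.1693,.1755,185.1)"
```

```text
tcp_pos: [0.4939, -0.1695, 0.1741]
contact_force: [-0.7, -1.1, 2.6]
tcp_pos: [0.4939, -0.1695, 0.1741]
contact_force: [0.2, -1.7, 2.3]
tcp_pos: [0.4939, -0.1695, 0.1741]
contact_force: [0.3, -1.5, 2.5]
tcp_pos: [0.4935, -0.1693, 0.1732]
contact_force: [0.6, -1.7, -2.1]
t 18.55 tcp [ 0.4935 -0.1693  0.1732] yaw -123.13 tilt [-0.0016  0.0006] F [ 0.6 -1.7 -2.1] M [-0.55 -0.24  0.01] w 0.0094 q6 0.94
shift [-0.0001  0.0001 -0.0023] turn 0.903
```

The push vanished at about 52°, so the tongue is at the slot. I'll turn about 1° more and push in gently.

```bash
g(){ grep -E 'force: \[|tcp'; }; python3 -m jog '0 0 0 0.001 -0.02;0 0 0 0.001 0;0 0 0 0 0'|g;  python3 -m jog '0 0 0 0.0015 0;0 0 0 0.0015 0;0 0 0 0 0'|g; python3 -c "
from h import *
to(.4934,-.1693,.1605,185.1)"
```

```text
tcp_pos: [0.4937, -0.1694, 0.1717]
contact_force: [-0.2, -2.0, -2.7]
tcp_pos: [0.4938, -0.1694, 0.1688]
contact_force: [0.6, -1.2, -2.9]
t 19.3 tcp [ 0.4938 -0.1694  0.1688] yaw -122.02 tilt [-0.0004  0.0002] F [ 0.6 -1.2 -2.9] M [-0.39 -0.08  0.01] w 0.0095 q6 0.96
shift [-0.0004  0.0001  0.0083] turn 0.923
```

```bash
g(){ grep -E 'force: \[|tcp'; }; python3 -m jog '0 0 0 0.0015 0;0 0 0 0.0015 0;0 0 0 0 0'|g;  python3 -m jog '0 0 0 0.0015 0;0 0 0 0.001 0;0 0 0 0 0'|g; python3 -m jog '0 0 0 0.001 0;0 0 0 0 0;0 0 0 0 0'|g
```

```text
tcp_pos: [0.4938, -0.1694, 0.1658]
contact_force: [1.1, -1.3, -1.9]
tcp_pos: [0.4938, -0.1695, 0.1634]
contact_force: [0.4, -1.3, -2.7]
tcp_pos: [0.4939, -0.1695, 0.1625]
contact_force: [0.8, -1.0, -2.5]
```

```bash
g(){ grep -E 'force: \[|tcp'; }; python3 -m jog '0 0 0 0.0007 0;0 0 0 0 0;0 0 0 0 0'|g;  python3 -m jog '0 0 0 0.0005 0;0 0 0 0 0;0 0 0 0 0'|g; python3 -m jog '0 0 0 0.0005 0;0 0 0 0 0;0 0 0 0 0'|g
```

```text
tcp_pos: [0.4939, -0.1695, 0.1619]
contact_force: [-1.5, -1.6, -1.6]
tcp_pos: [0.4939, -0.1695, 0.1614]
contact_force: [-0.0, -1.7, -1.2]
tcp_pos: [0.4939, -0.1695, 0.1609]
contact_force: [0.1, -1.8, -1.0]
```

```bash
g(){ grep -E 'force: \[|tcp'; }; python3 -m jog '0 0 0 0.0005 0;0 0 0 0 0;0 0 0 0 0'|g;  python3 -m jog '0 0 0 0.0004 0;0 0 0 0 0;0 0 0 0 0'|g; python3 -c "
from h import *
p,d=bot.snapshot('side');cv2.imwrite('pics/s4.png',cv2.resize(p[180:280,180:313],(798,600),interpolation=cv2.INTER_CUBIC))
to(.4934,-.1693,.1605,185.1)"
```

```text
tcp_pos: [0.494, -0.1697, 0.1608]
contact_force: [-0.6, -2.0, 2.8]
tcp_pos: [0.4939, -0.1697, 0.1604]
contact_force: [-1.8, -2.7, 4.2]
t 22.35 tcp [ 0.4939 -0.1697  0.1604] yaw -122.02 tilt [ 0.0004 -0.0003] F [-1.4 -2.   5.5] M [-0.6   0.65  0.01] w 0.0099 q6 0.96
shift [-0.0007 -0.     -0.0001] turn 0.923
```

View pics/s4.png

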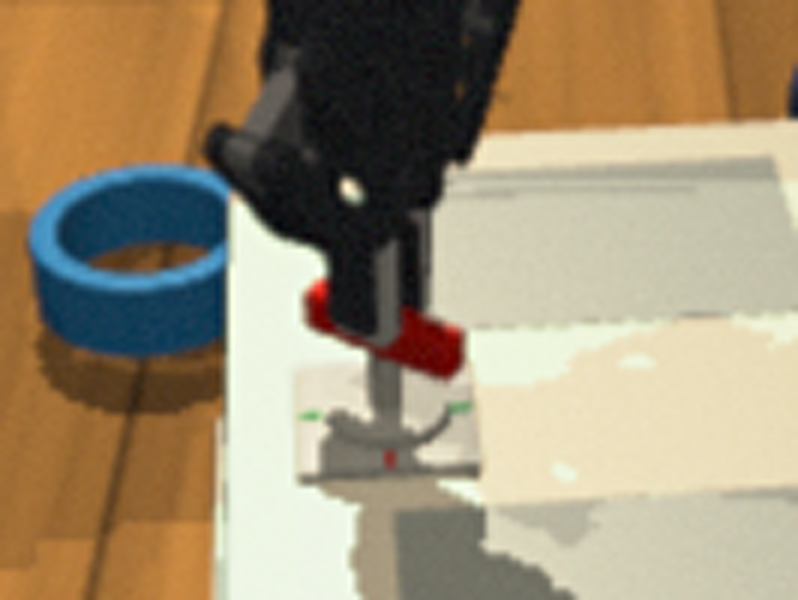

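The collar sits flat on the plate with the hatch shut. I'll turn on towards green.

```bash
python3 -m jog '0 0 0 -0.0003 -0.04;0 0 0 0 -0.05;0 0 0 0 -0.05;0 0 0 0 -0.05;0 0 0 0 0'; python3 -m jog '0 0 0 0 -0.05;0 0 0 0 -0.05;0 0 0 0 -0.05;0 0 0 0 0';python3 -c "
from h import *
to(.4934,-.1693,.1605,185.1)"
```

```text
time: 22.98
tcp_pos: [0.4941, -0.1699, 0.1605]
tool_rot: [0.983, -0.184, 0.0, 0.0]
contact_force: [-0.4, -3.5, 4.4]
grip_width: 0.0097
grip_force: 60.2
time: 23.48
tcp_pos: [0.4941, -0.1698, 0.1605]
tool_rot: [0.994, -0.11, 0.0, 0.0]
contact_force: [-0.5, -4.2, 3.9]
grip_width: 0.0093
grip_force: 60.2
t 23.48 tcp [ 0.4941 -0.1698  0.1605] yaw -102.63 tilt [ 0.0005 -0.0005] F [-0.5 -4.2  3.9] M [-1.5   0.03 -0.12] w 0.0093 q6 1.3
shift [-0.0008 -0.0004  0.    ] turn 1.261
```

```bash
python3 -m jog '0 0 0 0 -0.05;0 0 0 0 -0.05;0 0 0 0 -0.05;0 0 0 0 -0.04;0 0 0 0 0;0 0 0 0 0';python3 -c "
from h import *
to(.4934,-.1693,.1605,185.1)"
```

```text
time: 24.22
tcp_pos: [0.4941, -0.1698, 0.1606]
tool_rot: [1.0, -0.015, 0.0, 0.0]
contact_force: [0.4, -5.5, 5.2]
grip_width: 0.0095
grip_force: 60.3
t 24.23 tcp [ 0.4941 -0.1698  0.1606] yaw -91.74 tilt [ 0.0005 -0.0004] F [ 0.4 -5.5  5.2] M [-1.68 -0.14 -0.14] w 0.0095 q6 1.49
shift [-0.0007 -0.0004  0.0001] turn 1.451
```

```bash
python3 -m jog '0.0854 0 0 0 0;0.0854 0 0 0 0;0.0854 0 0 0 0;0.0854 0 0 -0.03 0;0.0854 0 0 -0.06 0;0.0854 0 0 -0.06 0;0.0854 0 0 -0.06 0;0.0854 0 0 0 0;0.0854 0 0 0 0;0.0854 0 0 0 0;0.0854 0 0 0 0;0.0854 0 0 0 0;0.0854 0 0 0 0;0.0854 0 0 0 0;0.0854 0 0 0 0;0.0854 0 0 0 0;0.0854 0 0 0 0;0.0854 0 0 0 0;0.0854 0 0 0 0;0.0854 0 0 0 0'
python3 -c "
from h import *
p,d=bot.snapshot('side');cv2.imwrite('pics/s5.png',p)"
```

```text
time: 26.72
tcp_pos: [0.4939, -0.1695, 0.3703]
tool_rot: [1.0, -0.014, -0.0, -0.0]
contact_force: [-0.2, -1.2, -0.3]
grip_width: 0.0855
grip_force: 0.0
```

View pics/s5.png

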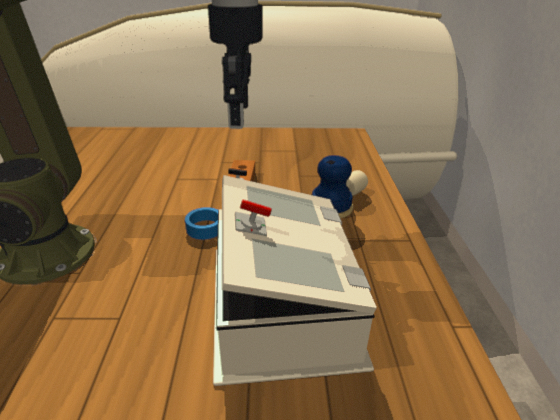

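The hatch is up, and the key stands in the latch at about (256,215), clear of the gripper. I'll let it settle and take one close check.

```bash
python3 -m jog '0.0854 0 0 0 0;0.0854 0 0 0 0;0.0854 0 0 0 0;0.0854 0 0 0 0;0.0854 0 0 0 0;0.0854 0 0 0 0;0.0854 0 0 0 0;0.0854 0 0 0 0' >/dev/null
python3 -c "
from h import *
p,d=bot.snapshot('side');cv2.imwrite('pics/s6.png',cv2.resize(p[190:250,215:295],(800,600),interpolation=cv2.INTER_CUBIC))"
```

```text
(no output)
```

View pics/s6.png

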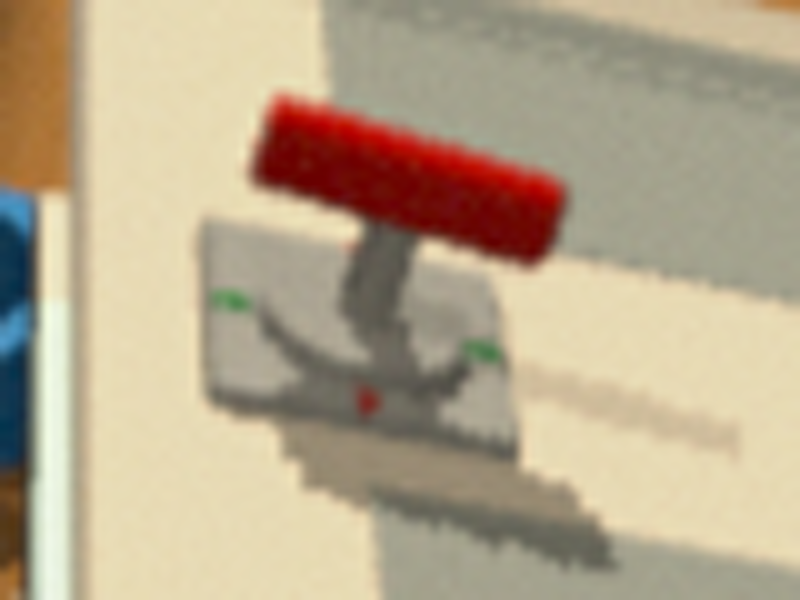

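The collar rests on the plate (rim at about (370,375)) and the bar points along the green marks, so the key is fully home.

```bash
python3 -c "
from rig import bot
print(bot.hand_in())"
```

```text
the job is handed in; nothing more can be done
None
```

The job is handed in: the key was pushed home with the hatch shut and turned to green until the bolt let go; the last pictures show the hatch up, the key seated in the latch and the gripper clear (no verdict was returned).

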